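# Match the stray punch to its hole in the disc cutter

### The job

One steel punch stands by itself in the small pale block, its size unknown. Starting with the largest hole of the disc cutter, and feeling gently without ever forcing it, find its own hole: the one that its nose passes through cleanly while the collar above the nose still stops on the plate (in a bigger hole the collar drops in as well, in a smaller one the nose will not enter). Leave it standing there, collar down flat on the plate, and let go; leave the other punches in their stand and everything else on the bench alone.

Things in the scene. Friction and masses are not known exactly. Their poses are not given: they have to be found in the camera images.
- punch_a_mid (a point): centre of the head of a loose steel punch (0.25 to 0.39 kg) standing nose down in wood. From the top: round head 32 mm across, 45 mm tall; collar 10 mm tall, 3.5 mm wider than the nose; nose 24 mm long, 2 mm bevel at its foot. Collar and nose are hidden in the wood; nose 23, 18, 13 or 8 mm thick, one punch of each; the letter does not tell which. z up along the punch
- punch_b_mid (a point): centre of the head of a loose steel punch (0.25 to 0.39 kg) standing nose down in wood. From the top: round head 32 mm across, 45 mm tall; collar 10 mm tall, 3.5 mm wider than the nose; nose 24 mm long, 2 mm bevel at its foot. Collar and nose are hidden in the wood; nose 23, 18, 13 or 8 mm thick, one punch of each; the letter does not tell which. z up along the punch
- punch_c_mid (a point): centre of the head of a loose steel punch (0.25 to 0.39 kg) standing nose down in wood. From the top: round head 32 mm across, 45 mm tall; collar 10 mm tall, 3.5 mm wider than the nose; nose 24 mm long, 2 mm bevel at its foot. Collar and nose are hidden in the wood; nose 23, 18, 13 or 8 mm thick, one punch of each; the letter does not tell which. z up along the punch
- punch_d_mid (a point): centre of the head of a loose steel punch (0.25 to 0.39 kg) standing nose down in wood. From the top: round head 32 mm across, 45 mm tall; collar 10 mm tall, 3.5 mm wider than the nose; nose 24 mm long, 2 mm bevel at its foot. Collar and nose are hidden in the wood; nose 23, 18, 13 or 8 mm thick, one punch of each; the letter does not tell which. z up along the punch
- cutter: disc cutter: fixed rigid steel block 170 mm long (its y), 64 mm wide, 36 mm high, with flat screw heads 3 mm proud at the corners and four upright through holes (24, 19, 14, 9 mm) in a row along y, 36 mm apart, largest at +y. A punch's own hole is 1 mm wider than its nose and stops its collar; wider ones swallow the collar too, narrower ones stop the nose. Origin under its centre
- cutter_hole0 (a point): centre of the mouth of the cutter's 24 mm hole, level with its top face; z up, y along the row towards the larger holes
- cutter_hole1 (a point): centre of the mouth of the cutter's 19 mm hole, level with its top face; z up, y along the row towards the larger holes
- cutter_hole2 (a point): centre of the mouth of the cutter's 14 mm hole, level with its top face; z up, y along the row towards the larger holes
- cutter_hole3 (a point): centre of the mouth of the cutter's 9 mm hole, level with its top face; z up, y along the row towards the larger holes
- block_top (a point): centre of the top face of the small pale wooden block (60 x 60 x 44 mm, fixed) that holds one punch on its own: the punch to be matched. Its socket is 28 mm wide; the head rests on the wood, its underside level with this point
- stand_top (a point): centre of the top face of the long dark wooden stand (165 mm along its x, 54 mm wide, 44 mm high, fixed) that holds the other three punches, 52 mm apart; leave them there
- mallet_mid (a point): bystander, loose: white nylon-headed mallet lying on the bench, 250 mm long, 36 mm high; point at the middle of its handle
- file_mid (a point): bystander, loose: hand file with wooden handle lying on the bench, 210 mm long, 22 mm high; point at its middle
- dish: bystander, loose: small white ceramic flux dish, 60 mm across, 22 mm high; origin under its centre
- pliers_mid (a point): bystander, loose: blue-handled pliers lying on the bench, 150 mm long, 12 mm high; point near the middle
Things that resemble listed ones, but are neither listed nor needed, are in the scene too. What is shaped like the part that bears punch_b_mid but blue is not meant.

How it is judged:
By the outcome, as a careful person would: the job done as asked, in the order asked, and still so for the second after the job is handed in, with the robot touching nothing.
It also fails if it takes over 64 s, if anything falls off the work surface, if the arm or the gripper's body presses on something with over 40 N, if the wrist force passes 120 N, or if a joint passes its speed limit or range.

### The arm

A 7-joint arm with a two-finger parallel gripper is mounted at the origin on the work surface. World frame = base frame: x ahead of the robot, y to its left, z up, the work surface at z = 0. Lengths are in m, angles in rad, forces in N, time in s.
With the tool pointing down it reaches from about 0.425 to 0.825 m from the base axis. Payload 3.6 kg.
Tool frame: the origin (TCP) lies midway between the tips of the shut fingers; the grasp point (between the pads) lies grip_point_offset behind it (grip_point_offset is the distance from the TCP to the grasp point, in m); z points along the fingers, y is the direction in which the jaws open and shut (so a half turn about z gives the same grasp; the last joint's range is limited). The gripper opens to 85 mm and grips with 20 to 120 N. Pads are 22 mm wide; open, the fingers measure 114 mm over their backs; the gripper's body (76 mm by 85 mm) begins 54 mm behind the grasp point. The pads swing forward as they close: fully open they stand 13 mm farther back than shut.
Start: joints at [-0.026, 0.615, -0.013, 1.423, 0.008, 1.103, -0.04], TCP at [0.65, 0, 0.231] pointing down, gripper open.
Joint ranges: [-3.12, 3.12], [-0.3, 2.06], [-1.34, 1.32], [0.26, 2.42], [-1.36, 4.5], [0.01, 1.98], [-2.84, 2.84]. Speed limits (rad/s): [2.79, 2.79, 3.14, 3.14, 3.14, 3.14, 3.14].

### API

Orientations are given as a rotation vector (axis times angle).
In Python, from station import state, snapshot, get_calibration, hand_in, grip_point_offset gives the robot as it stands.
- The arm moves only by the shell command python3 -m inch 'ROWS'. ROWS is JSON, one flat list of numbers, 5 for each row, row after row: the finger opening in cm, from 0 to 8.54, then the shift along the tool's x, y, z in cm, then the turn about the tool's z in units of 8 degrees (1.0 is 8 degrees). A call has 1 to 12 rows; each row shifts and turns the commanded pose from where the row before left it, along the tool's axes as they then stand; what a row does not reach is not made up. A row lasts 1/10 s, in which the tool goes at most 50 mm and 8.59 degrees, less where a joint would pass 70% of its speed; a pose out of reach is approached as far as the arm can. A call is refused whole if a number of a shift passes 5 or a number of a turn 1, either way. A call with a gripper value outside its range is refused whole. The fingers move at their own pace and stop on an object; the grip force is fixed at half the most. Time passes only in rows, so rows that do not move let the fingers close. It gives the time, the measured TCP pose, the force and the opening at its end, in the units of the state.
- state(): the state, without advancing time (a new reading comes with each control period).
- snapshot(name): name is "scene" or "side" or "wrist"; returns (picture, depth): 400x640x3 uint8, red, green, blue; 400x640 float32, m along the optical axis (not along the pixel's ray), 0 where there is no reading.
- get_calibration(name): a dict with "vertical_fov" (degrees; the focal length in pixels is half the picture's height over the tangent of half this angle, whatever the lens; pixels are square), "cx", "cy" (the principal point, pixels), "world_from_camera" (4x4, takes a point from camera to world coordinates). Camera axes: x right, y up, looking along -z (the intrinsics and any distortion apply to the point x, -y, -z); pixel columns grow to the right and rows downward; lengths in m; the calibration is good to about 2 mm. A picture is of the moment at which its call begins: read the wrist's pose just before it. get_calibration takes no time and is no camera call; for the wrist camera it gives the pose at the moment of the call.
- hand_in(): hands the job in, once; it reports no verdict.
The state is a dict: "time": time; "q": joint angles; "joint_vel": joint speeds; "joint_torque": joint torques, N m; "position": TCP position; "tool_rot": TCP orientation; "wrist_force": force on the tool from outside, world axes, zero at the start; "moment": the same for the moment, N m; "opening": opening from 0.0 (shut) to 1.0 (fully open).
Only numpy, scipy, OpenCV 4.12 (cv2) and the standard library are available. Lean on these libraries where they do the work, as an engineer would, in place of code of your own. Each camera call takes 0.05 s, during which the arm holds its last target.

## Working session

There is one attempt and no reset: what is moved stays moved. The work goes in short steps, Python scripts to look and compute and a shell command to move; the robot and the scene stay as the last step left them, time stands still between calls to the robot, and variables do not carry over. Pictures are saved under pics/ and viewed, and the job is handed in when it is done.

```bash
ls; mkdir -p pics
python3 - <<'E'
from station import *
import cv2,json
import numpy as np
s=state();print(s)
print(grip_point_offset if not callable(grip_point_offset) else grip_point_offset())
for n in("scene","side","wrist"):
    c=get_calibration(n);print(n,c)
    p,d=snapshot(n)
    cv2.imwrite(f"pics/{n}0.png",p[:,:,::-1]); np.save(f"{n}0.npy",d);
E
```

```text
pics
{'time': 0.0, 'q': array([-0.02650017,  0.61592576, -0.01263708,  1.42491724,  0.00811898,
        1.10338888, -0.04039752]), 'joint_vel': array([ 1.29484007e-04, -1.51291891e-03, -4.23766499e-04, -2.35883628e-04,
        7.43541101e-05, -5.47911996e-06, -6.38692826e-04]), 'joint_torque': array([ 1.38264377e-04, -4.69217670e+01,  2.59523503e-01, -1.71036780e+01,
        1.00907375e-02,  9.80606623e-03,  4.10031795e-07]), 'position': array([6.49230152e-01, 1.52659603e-05, 2.30127764e-01]), 'tool_rot': array([-2.22006248, -2.22027295,  0.00292091]), 'wrist_force': array([ 0.80900478,  0.678452  , -0.07406832]), 'moment': array([-0.10192452, -0.01237156,  0.01058966]), 'opening': 0.995353828316295}
0.0187
scene {'vertical_fov': 43.512015687773456, 'cx': 321.8491388131418, 'cy': 204.54834778466503, 'world_from_camera': array([[-0.36194197, -0.71242887,  0.60120139,  1.21180443],
       [ 0.9320771 , -0.26607679,  0.24583615,  0.25408317],
       [-0.01517504,  0.64934447,  0.760343  ,  0.8753474 ],
       [ 0.        ,  0.        ,  0.        ,  1.        ]])}
side {'vertical_fov': 43.00974420427359, 'cx': 313.4023364629272, 'cy': 192.78848527418032, 'world_from_camera': array([[ 0.81582123,  0.33715774, -0.46985144,  0.10552626],
       [-0.57827691,  0.46772142, -0.6684553 , -0.67295301],
       [-0.00561529,  0.81704426,  0.5765476 ,  0.67156871],
       [ 0.        ,  0.        ,  0.        ,  1.        ]])}
wrist {'vertical_fov': 61.988877342097624, 'cx': 320.71858500818126, 'cy': 204.81936593693268, 'world_from_camera': array([[ 9.99998808e-01, -3.02287215e-04,  1.51398292e-03,
         6.50090154e-01],
       [-2.04110184e-04,  9.46150088e-01,  3.23728233e-01,
         8.39551645e-02],
       [-1.53031398e-03, -3.23728156e-01,  9.46148899e-01,
         3.72461111e-01],
       [ 0.00000000e+00,  0.00000000e+00,  0.00000000e+00,
         1.00000000e+00]])}
```

View pics/scene0.png

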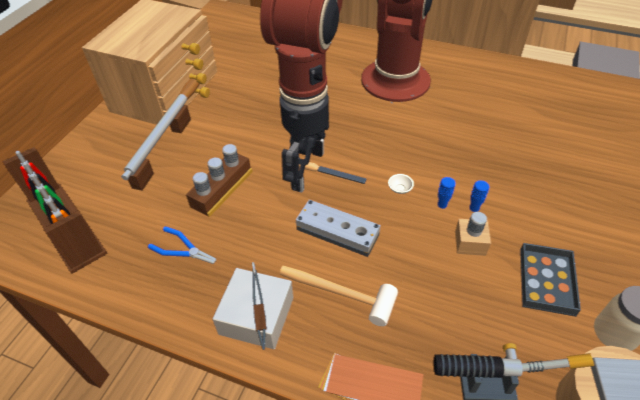

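View pics/side0.png

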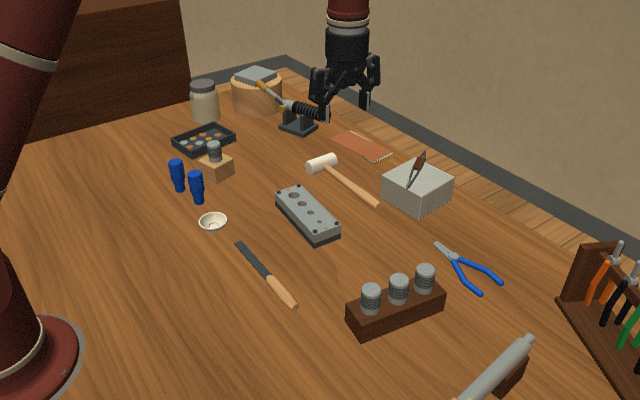

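View pics/wrist0.png

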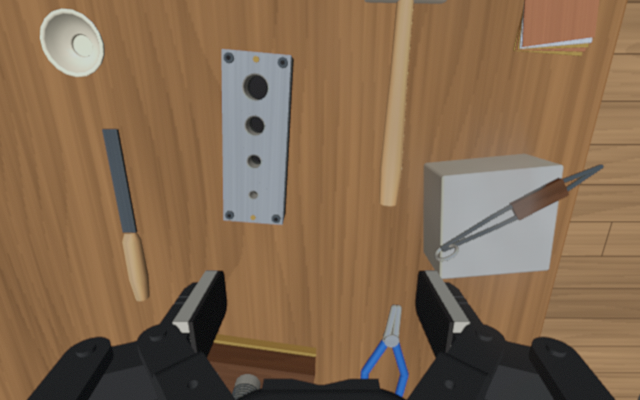

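The lone punch is the grey head at scene (477,222) in the pale block at (473,240). The other candidates are the blue ones at (446,192) and (480,195), which are blue decoys, and the three in the dark stand at (201,183), (216,168) and (230,155), which must stay. I'll enlarge to confirm and measure.

```bash
cat > h.py <<'E'
import numpy as np,cv2
from station import *
def ray(c,u,v):
    f=200/np.tan(np.radians(c["vertical_fov"]/2))
    d=np.array([(u-c["cx"])/f,-(v-c["cy"])/f,-1.0]); W=c["world_from_camera"]
    return W[:3,3],W[:3,:3]@d
def onz(c,u,v,z):
    o,d=ray(c,u,v); return o+d*(z-o[2])/d[2]
def pt(c,u,v,dep):
    o,d=ray(c,u,v); return o+d*dep
def cloud(c,D):
    v,u=np.mgrid[0:400,0:640]; f=200/np.tan(np.radians(c["vertical_fov"]/2))
    P=np.stack([(u-c["cx"])/f,-(v-c["cy"])/f,-np.ones_like(u,float)],-1)*D[...,None]
    W=c["world_from_camera"]; return P@W[:3,:3].T+W[:3,3]
def proj(c,p):
    W=c["world_from_camera"]; q=W[:3,:3].T@(np.asarray(p)-W[:3,3]); f=200/np.tan(np.radians(c["vertical_fov"]/2))
    return c["cx"]+f*q[0]/-q[2], c["cy"]-f*q[1]/-q[2]
E
python3 - <<'E'
from h import *
a=cv2.imread("pics/scene0.png")[180:270,420:520]; b=cv2.imread("pics/side0.png")[125:215,160:260]
cv2.imwrite("pics/crop1.png",np.hstack([cv2.resize(x,(400,360),interpolation=cv2.INTER_CUBIC) for x in (a,b)]))
for n,(u0,u1,v0,v1) in {"scene":(450,505,205,260),"side":(190,245,135,185)}.items():
    c=get_calibration(n); D=np.load(n+"0.npy"); P=cloud(c,D)[v0:v1,u0:u1].reshape(-1,3); 
    for lo,hi in((.038,.05),(.083,.1)):
        m=(P[:,2]>lo)&(P[:,2]<hi); Q=P[m]; print(n,lo,m.sum(),Q.min(0).round(4),Q.max(0).round(4),np.median(Q,0).round(4), ((Q.min(0)+Q.max(0))/2).round(4))
# wrist holes
c=get_calibration("wrist"); im=cv2.imread("pics/wrist0.png"); D=np.load("wrist0.npy");P=cloud(c,D)
print("cutter z",P[100,235],P[200,235],P[210,270])
g=cv2.cvtColor(im,cv2.COLOR_BGR2GRAY)
hp=[]
for (u,v,r) in((256,87,20),(255,125,16),(254,161,14),(253,195,11)):
    sub=g[v-r:v+r+1,u-r:u+r+1]; m=(sub<80).astype(np.uint8)
    n,l,st,ce=cv2.connectedComponentsWithStats(m); i=1+np.argmax(st[1:,4])
    cu,cv_=u-r+st[i,0]+(st[i,2]-1)/2,v-r+st[i,1]+(st[i,3]-1)/2
    print(st[i],cu,cv_,onz(c,cu,cv_,.036));
E
```

```text
scene 0.038 495 [0.4729 0.2701 0.0383] [0.5486 0.343  0.0499] [0.5229 0.3052 0.044 ] [0.5108 0.3066 0.0441]
scene 0.083 172 [0.496  0.2903 0.083 ] [0.5271 0.3214 0.0923] [0.5138 0.3055 0.0883] [0.5115 0.3058 0.0876]
side 0.038 287 [0.4365 0.2173 0.038 ] [0.5464 0.3369 0.0498] [0.5006 0.2951 0.0417] [0.4914 0.2771 0.0439]
side 0.083 81 [0.4947 0.2906 0.0832] [0.5261 0.3235 0.0895] [0.5089 0.3045 0.0865] [0.5104 0.307  0.0864]
cutter z [0.56706477 0.07567686 0.03613685] [ 0.55821313 -0.02621667  0.03476767] [ 0.59501244 -0.03757742  0.03469811]
[  8   8  24  25 450] 255.5 87.0 [0.58756995 0.08749561 0.036     ]
[  7   8  18  16 219] 254.5 124.5 [0.58436103 0.05258964 0.036     ]
[ 8  8 13  9 79] 254.0 159.0 [0.58162898 0.01820609 0.036     ]
[9 8 5 3 8] 253.0 193.0 [ 0.57821339 -0.01803671  0.036     ]
```

View pics/crop1.png

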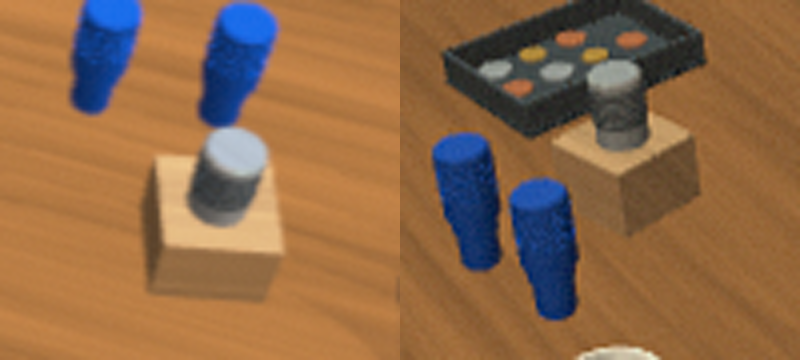

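The crop confirms it: a grey steel punch in the pale block, with the two blue ones standing free nearby. I'll locate the blue ones for clearance.

Run:
```python
from h import *
for n in("scene","side"):
    c=get_calibration(n); im=cv2.imread(f"pics/{n}0.png"); hsv=cv2.cvtColor(im,cv2.COLOR_BGR2HSV); P=cloud(c,np.load(n+"0.npy"))
    m=cv2.inRange(hsv,(110,150,60),(130,255,255)); k,l,st,ce=cv2.connectedComponentsWithStats(m)
    for i in range(1,k):
        if st[i,4]>80:
            Q=P[l==i]; Q=Q[Q[:,2]>np.percentile(Q[:,2],60)]; print(n,ce[i].round(),(Q.min(0)).round(3),Q.max(0).round(3))
    if n=="scene":
        print(onz(c,477,218,.089))
    # dish & mallet top
```

```text
[0.51423319 0.30419671 0.089     ]
```

Run:
```python
from h import *
for n in("scene","side"):
    c=get_calibration(n); im=cv2.imread(f"pics/{n}0.png").astype(int); P=cloud(c,np.load(n+"0.npy"))
    m=((im[...,0]>im[...,2]+60)&(im[...,0]>im[...,1]+50)).astype(np.uint8); k,l,st,ce=cv2.connectedComponentsWithStats(m)
    for i in range(1,k):
        if st[i,4]>80:
            Q=P[l==i]; Q=Q[Q[:,2]>.06]; 
            if len(Q):print(n,ce[i].round(),(Q.min(0)).round(3),Q.max(0).round(3))
```

```text
scene [446. 190.] [0.411 0.214 0.06 ] [1.212 0.254 0.875]
scene [479. 194.] [0.396 0.254 0.06 ] [1.212 0.313 0.875]
scene [179. 236.] [1.212 0.254 0.875] [1.212 0.254 0.875]
side [175. 172.] [ 0.106 -0.673  0.06 ] [0.423 0.314 0.672]
side [195. 184.] [0.409 0.211 0.06 ] [0.439 0.24  0.079]
side [481. 269.] [ 0.106 -0.673  0.672] [ 0.106 -0.673  0.672]
side [465. 279.] [ 0.106 -0.673  0.672] [ 0.106 -0.673  0.672]
```

```bash
python3 -m inch '[8.5,3.4,-1.72,0,0, 8.5,3.4,-1.72,0,0, 8.5,3.4,-1.72,0,0, 8.5,3.4,-1.72,0,0, 8.5,3.4,-1.72,0,0, 8.5,3.4,-1.72,0,0, 8.5,3.4,-1.72,0,0, 8.5,3.4,-1.72,0,0, 8.5,0,0,0,0, 8.5,0,0,0,0]'
python3 - <<'E'
from h import *
c=get_calibration("wrist");s=state();p,d=snapshot("wrist");cv2.imwrite("pics/w1.png",p[:,:,::-1])
print(s['position'],s['tool_rot'],s['wrist_force'])
P=cloud(c,d);print(d[150:300:30,320])
m=(P[...,2]>.08)&(P[...,2]<.1)&(np.hypot(P[...,0]-.511,P[...,1]-.306)<.03);Q=P[m];print(m.sum(),Q.min(0),Q.max(0),(Q.min(0)+Q.max(0))/2)
m=(P[...,2]>.04)&(P[...,2]<.048)&(np.hypot(P[...,0]-.511,P[...,1]-.306)<.05);Q=P[m];print(m.sum(),Q.min(0),Q.max(0),(Q.min(0)+Q.max(0))/2)
E
```

```text
time: 1.15
position: [0.5115, 0.273, 0.231]
tool_rot: [-2.218, -2.225, 0.001]
wrist_force: [0.2, -0.4, -0.9]
opening: 0.996
[0.51153055 0.27303541 0.23100715] [-2.21784816e+00 -2.22465460e+00  1.18570021e-03] [ 0.22231214 -0.37471917 -0.91755904]
[0.28379405 0.385448   0.39725778 0.4097534  0.42471215]
1098 [0.49386612 0.29361293 0.08017574] [0.52529997 0.32518609 0.09071351] [0.50958304 0.30939951 0.08544462]
2567 [0.47275501 0.27378287 0.04056647] [0.54547025 0.34612129 0.04781138] [0.50911263 0.30995208 0.04418892]
```

View pics/w1.png

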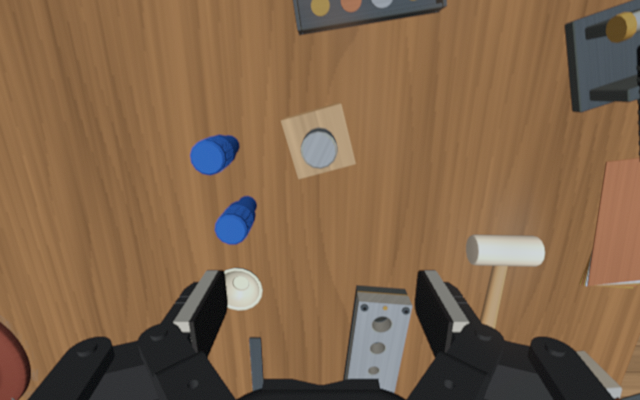

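Wrist view: punch head at (319,148) on the block and blue decoys at (212,155) and (235,222), well clear of the fingers. Descending and gripping.

```bash
python3 -m inch '[8.5,1.75,-0.08,0,0, 8.5,1.75,-0.08,0,0, 8.5,0,0,3.5,0, 8.5,0,0,3.5,0, 8.5,0,0,3.5,0, 8.5,0,0,3.5,0, 8.5,0,0,2.5,0, 8.5,0,0,1.6,0, 8.5,0,0,0,0, 8.5,0,0,0,0]'
python3 - <<'E'
from h import *
p,d=snapshot("scene");cv2.imwrite("pics/s2.png",cv2.resize(p[160:280,390:570,::-1],(720,480)))
E
```

```text
time: 2.2
position: [0.511, 0.3082, 0.0504]
tool_rot: [-2.22, -2.222, -0.001]
wrist_force: [-0.7, -0.5, -0.3]
opening: 0.995
```

View pics/s2.png

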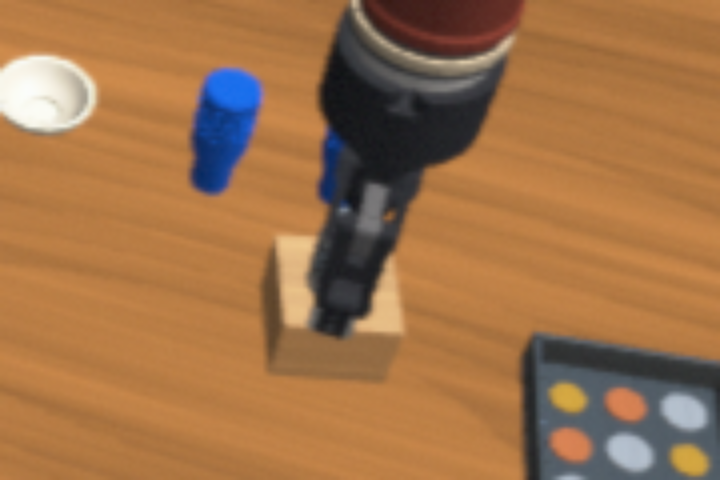

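```bash
python3 -m inch '[2.2,0,0,0,0, 2.2,0,0,0,0, 2.2,0,0,0,0, 2.2,0,0,0,0, 2.2,0,0,0,0, 2.2,0,0,0,0]'
python3 - <<'E'
from station import *
print(state()['opening'],state()['wrist_force'],state()['joint_vel'])
E
```

```text
time: 2.85
position: [0.5099, 0.3073, 0.0511]
tool_rot: [-2.22, -2.221, 0.001]
wrist_force: [-3.2, 0.1, 5.3]
opening: 0.363
0.3629265508254475 [-3.19659125  0.07291184  5.33255361] [ 1.41294776e-03  4.22574741e-05  1.10529056e-03  1.11397441e-03
 -1.01151955e-03 -6.12647471e-04 -9.70893145e-06]
```

```bash
python3 -m inch '[2.2,0,0,-0.5,0, 2.2,0,0,-1,0, 2.2,0,0,-2,0, 2.2,0,0,-3,0, 2.2,0,0,-3,0, 2.2,0,0,-3,0, 2.2,0,0,0,0, 2.2,0,0,0,0]'
python3 - <<'E'
from h import *
s=state();print(s['opening'],s['wrist_force'],s['position'])
p,d=snapshot("scene");q,e=snapshot("side");c=get_calibration("wrist");w,dw=snapshot("wrist")
np.save("side3.npy",e);np.save("scene3.npy",d)
for n,x in(("scene3",p),("side3",q),("wrist3",w)):cv2.imwrite(f"pics/{n}.png",x[:,:,::-1])
def crop(n,x):
    u,v=proj(get_calibration(n),s['position']); u,v=int(u),int(v); print(n,u,v)
    return cv2.resize(x[max(v-45,0):max(v-45,0)+90,u-50:u+50,::-1],(400,360),interpolation=cv2.INTER_CUBIC)
cv2.imwrite("pics/crop3.png",np.hstack([crop("scene",p),crop("side",q)]))
E
```

```text
time: 3.65
position: [0.511, 0.3066, 0.1757]
tool_rot: [2.222, 2.221, 0.001]
wrist_force: [-0.9, 1.0, -1.7]
opening: 0.36
0.3599792582305446 [-0.89162088  0.99989889 -1.69953045] [0.5109513  0.30657553 0.17566595]
scene 488 188
side 208 107
```

View pics/crop3.png

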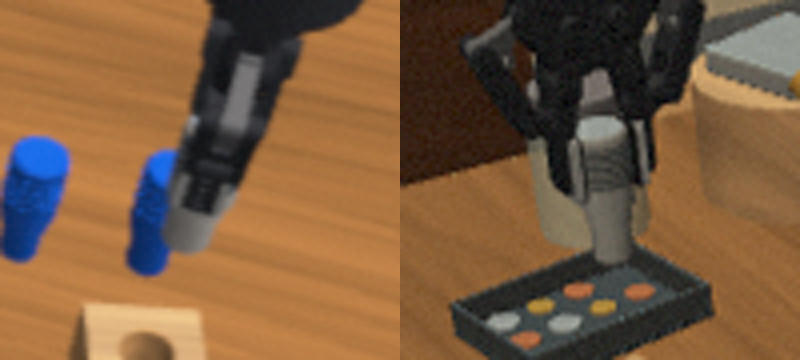

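View pics/wrist3.png

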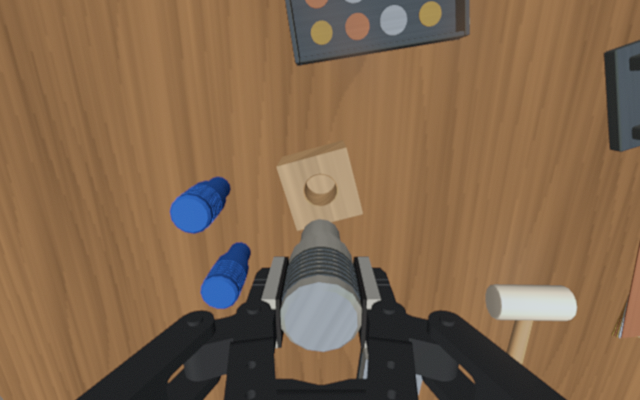

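Punch is held upright. Its own diameter is not yet certain, so I'll go over the largest hole first and look before lowering.

```bash
python3 -m inch '[2.2,-1.6,0.55,0,0, 2.2,-3.13,1.1,0,0, 2.2,-3.13,1.1,0,0, 2.2,-3.13,1.1,0,0, 2.2,-3.13,1.1,0,0, 2.2,-3.13,1.1,0,0, 2.2,-3.13,1.1,0,0, 2.2,-1.55,0.55,0,0, 2.2,0,0,2.5,0, 2.2,0,0,2,0, 2.2,0,0,0,0, 2.2,0,0,0,0]'
python3 - <<'E'
from h import *
s=state();print(s['position'],s['tool_rot'],s['wrist_force'])
c=get_calibration("wrist");w,dw=snapshot("wrist");np.save("wrist4.npy",dw);np.save("wc4.npy",c["world_from_camera"])
cv2.imwrite("pics/wrist4.png",w[:,:,::-1]);cv2.imwrite("pics/wrist4c.png",cv2.resize(w[60:320,220:420,::-1],(600,780)[:2] if 0 else (460,598),interpolation=cv2.INTER_CUBIC))
E
```

```text
time: 5.0
position: [0.5875, 0.088, 0.13]
tool_rot: [-2.22, -2.221, 0.001]
wrist_force: [1.0, 0.4, -2.9]
opening: 0.361
[0.58749612 0.08797009 0.13002379] [-2.22009009e+00 -2.22138887e+00  1.20616523e-03] [ 1.03790077  0.41250554 -2.88633824]
```

View pics/wrist4c.png

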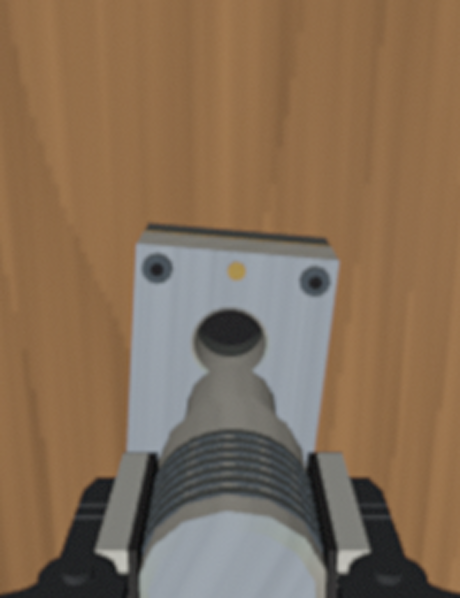

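Run:
```python
from h import *
w=cv2.imread("pics/wrist4.png");cv2.imwrite("pics/wrist4d.png",cv2.resize(w[180:260,270:370],(800,640)[0:2] if 0 else (750,600),interpolation=cv2.INTER_NEAREST))
```

```text
(no output)
```

View pics/wrist4d.png

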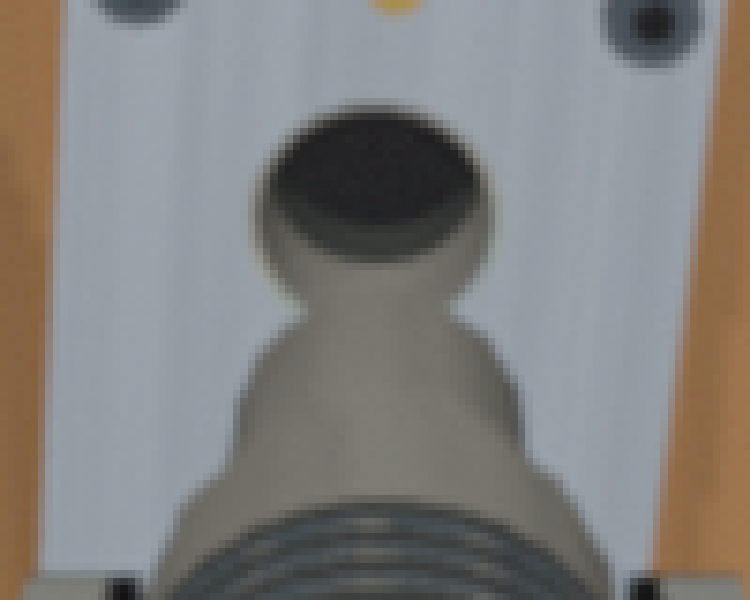

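```bash
cat > al.py <<'E'
from h import *
def circ(P):
    A=np.c_[2*P,np.ones(len(P))]; b=(P**2).sum(1); s=np.linalg.lstsq(A,b,rcond=None)[0]; return s[:2],np.sqrt(s[2]+s[0]**2+s[1]**2)
def circr(P,r):
    from scipy.optimize import least_squares
    f=least_squares(lambda c:np.hypot(*(P-c).T)-r,P.mean(0)+[0,-.005],loss='soft_l1',f_scale=.0003);return f.x,np.abs(f.fun).mean()
E
python3 - <<'E'
from al import *
w=cv2.imread("pics/wrist4.png").astype(float); c=get_calibration("wrist"); c["world_from_camera"]=np.load("wc4.npy"); T=np.array([.5875,.0880,.1300])
br=cv2.resize(w[180:260,270:370,0]-w[180:260,270:370,2],None,fx=1,fy=1)
# subpixel edges along rows between plate (br>0) and steel
g=w[...,0]-w[...,2]
print(g[205,285:360].astype(int)); print(g[230,285:360].astype(int))
H=[];N=[]
def cross(row,us,th):
    for a,b in zip(us[:-1],us[1:]):
        x,y=g[row,a],g[row,b]
        if (x-th)*(y-th)<=0 and x>y: return a+(x-th)/(x-y)*(b-a)
for v in range(194,240):
    L=cross(v,list(range(285,322)),6); R=cross(v,list(range(358,320,-1)),6)
    print(v,L and round(L,1),R and round(R,1), (L and R) and (round(R-L,1),round((R+L)/2,1)))
E
```

```text
[16 16 16 16 15 16 16 16 16 16 15 15 16 16 16 16 16 14  4 -4 -7 -3  0  1
  2  0  1  0  0  1  1  1  3  1  3  3  2  1  2  3  1  2  1  2  0  3  1  0
 -2 -6 -4  6 14 17 15 15 16 16 16 16 16 16 16 16 16 17 16 17 15 16 15 15
 16 15 16]
[ 15  15  16  16  16  16  16  16  15  16  16  16  15  16  15  16  16  14
   4  -6  -8  -8  -7  -8  -8  -8  -9  -9  -9  -9  -8  -9  -9  -9  -9  -9
 -10  -8  -9  -9  -9  -9  -9  -9  -9  -8  -9  -9  -7  -8  -8  -7   1  12
  15  16  17  16  16  15  16  16  16  17  16  15  16  16  15  15  16  17
  17  16  -1]
194 315.0 325.0 (np.float64(10.0), np.float64(320.0))
195 311.7 327.5 (np.float64(15.8), np.float64(319.6))
196 310.0 329.2 (np.float64(19.2), np.float64(319.6))
197 308.7 330.6 (np.float64(22.0), np.float64(319.6))
198 307.6 331.7 (np.float64(24.1), np.float64(319.6))
199 306.6 332.8 (np.float64(26.2), np.float64(319.7))
200 305.6 333.7 (np.float64(28.0), np.float64(319.6))
201 304.9 334.3 (np.float64(29.5), np.float64(319.6))
202 304.3 334.9 (np.float64(30.6), np.float64(319.6))
203 303.6 335.4 (np.float64(31.8), np.float64(319.5))
204 303.3 335.8 (np.floa
[... 1219 characters left out ...]
27 304.0 335.6 (np.float64(31.6), np.float64(319.8))
228 303.5 336.4 (np.float64(32.9), np.float64(320.0))
229 303.2 336.8 (np.float64(33.7), np.float64(320.0))
230 302.8 337.5 (np.float64(34.7), np.float64(320.1))
231 302.5 337.9 (np.float64(35.5), np.float64(320.2))
232 302.0 338.4 (np.float64(36.4), np.float64(320.2))
233 301.5 338.6 (np.float64(37.1), np.float64(320.0))
234 301.3 338.7 (np.float64(37.4), np.float64(320.0))
235 301.2 338.8 (np.float64(37.7), np.float64(320.0))
236 301.2 338.9 (np.float64(37.8), np.float64(320.0))
237 300.9 339.1 (np.float64(38.2), np.float64(320.0))
238 300.7 339.2 (np.float64(38.6), np.float64(320.0))
239 300.5 339.4 (np.float64(38.9), np.float64(320.0))
```

```bash
cat >> al.py <<'E'
def edges(w,v0,v1,uc=320,span=36,th=6):
    g=w[...,0].astype(float)-w[...,2]; out=[]
    for v in range(v0,v1):
        for sgn in(1,-1):
            us=list(range(uc-sgn*span,uc,sgn))
            for a,b in zip(us[:-1],us[1:]):
                x,y=g[v,a],g[v,b]
                if x>th>=y: out.append((a+(x-th)/(x-y)*(b-a),v)); break
    return np.array(out)
E
python3 - <<'E'
from al import *
w=cv2.imread("pics/wrist4.png"); c=get_calibration("wrist"); c["world_from_camera"]=np.load("wc4.npy"); T=np.array([.5875,.0880,.1300])
E=edges(w,195,219); P=np.array([onz(c,u,v,.036)[:2] for u,v in E]); print("hole",circ(P),circr(P,.012))
for (a,b,z,r) in((231,236,T[2]-.0385,.0115),(231,237,T[2]-.0385,.0115),(222,229,T[2]-.0405,.0095),):
    E=edges(w,a,b); P=np.array([onz(c,u,v,z)[:2] for u,v in E]); print("nose",z,circ(P),circr(P,r))
E
```

```text
hole (array([0.58693196, 0.08773899]), np.float64(0.012692663507563425)) (array([0.58709587, 0.08835046]), np.float64(0.0006083523760339825))
nose 0.0915 (array([0.58765348, 0.0896074 ]), np.float64(0.011288746169831493)) (array([0.5876555 , 0.08890963]), np.float64(6.841694873166246e-05))
nose 0.0915 (array([0.58764869, 0.08975298]), np.float64(0.011247065430551458)) (array([0.5876508 , 0.08885956]), np.float64(8.757857679638067e-05))
nose 0.0895 (array([0.5876059 , 0.08952769]), np.float64(0.011133659141850667)) (array([0.58765758, 0.092133  ]), np.float64(0.0003355155056081553))
```

The nose's silhouette (38.9 px at ~0.197 m) suggests 23 mm. Hole 0's mouth is at (319.5,207). I'll nudge to align and lower to ~8 mm above the plate.

```bash
python3 -m inch '[2.2,-0.16,-0.07,1.5,0, 2.2,0,0,1.5,0, 2.2,0,0,1.3,0, 2.2,0,0,0,0, 2.2,0,0,0,0]'
python3 - <<'E'
from al import *
s=state();print(s['position'],s['wrist_force'],s['moment'])
c=get_calibration("wrist");w,dw=snapshot("wrist");np.save("wc5.npy",c["world_from_camera"]);cv2.imwrite("pics/wrist5.png",w[:,:,::-1])
w=w[:,:,::-1];cv2.imwrite("pics/wrist5d.png",cv2.resize(w[190:270,270:370],(750,600),interpolation=cv2.INTER_NEAREST))
for v in range(200,245):
    E=edges(w,v,v+1,span=40); print(v,E[:,0].round(1) if len(E) else None)
E
```

```text
time: 5.55
position: [0.5875, 0.0864, 0.0878]
tool_rot: [2.221, 2.222, 0.001]
wrist_force: [-0.2, -0.7, -2.4]
opening: 0.359
[0.5875256  0.08640154 0.0878027 ] [-0.15944347 -0.69579913 -2.39441045] [-0.019748   -0.01828824 -0.04821509]
200 None
201 None
202 None
203 None
204 None
205 None
206 None
207 None
208 None
209 None
210 None
211 [313.7 323. ]
212 [310.5 326.7]
213 [308.3 328.5]
214 [306.6 330.6]
215 [305.8 332. ]
216 [304.2 333.2]
217 [303.6 334.4]
218 [302.6 335.1]
219 [301.5 336. ]
220 [300.8 336.6]
221 [300.1 337.2]
222 [299.5 337.6]
223 [299.  337.9]
224 [298.9 338.3]
225 [298.7 338.5]
226 [298.5 338.7]
227 [298.4 338.7]
228 [298.2 338.7]
229 [298.1 338.9]
230 [298.2 338.7]
231 [298.3 338.5]
232 [298.3 338.5]
233 [298.5 338.5]
234 [298.8 338.7]
235 [299.2 338.8]
236 [299.5 338.9]
237 [300.1 339.1]
238 [300.6 339.2]
239 [300.5 339.5]
240 [300.3 339.8]
241 [299.8 340.5]
242 [299.4 341.7]
243 [298.4 343. ]
244 [297.  344.2]
```

View pics/wrist5d.png

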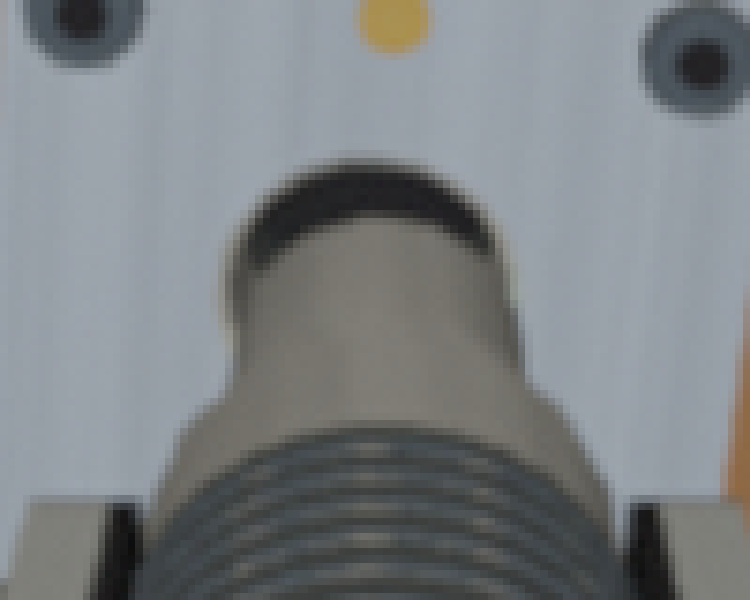

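```bash
cat >> al.py <<'E'
def nosetop(w,u0,u1,va,vb,th=75):
    g=cv2.cvtColor(w,cv2.COLOR_BGR2GRAY).astype(float); out=[]
    for u in range(u0,u1):
        for v in range(vb,va,-1):
            if g[v,u]>th>=g[v-1,u]: out.append((u,v-1+(th-g[v-1,u])/(g[v,u]-g[v-1,u]))); break
    return np.array(out)
E
python3 - <<'E'
from al import *
w=cv2.imread("pics/wrist5.png"); c=get_calibration("wrist"); c["world_from_camera"]=np.load("wc5.npy"); tz=.0878
E=edges(w,211,230,span=40); P=np.array([onz(c,u,v,.036)[:2] for u,v in E]); print("hole",circ(P),circr(P,.01269))
N=nosetop(w,304,336,212,228); print(N.round(1).tolist()[::4])
P=np.array([onz(c,u,v,tz-.0385)[:2] for u,v in N]);print("nose r11.5",circ(P),circr(P,.0115))
P=np.array([onz(c,u,v,tz-.0405)[:2] for u,v in N]);print("nose r9.5",circ(P),circr(P,.0095))
E=edges(w,234,240); print("nose u",E[:,0].mean()); print(onz(c,E[:,0].mean(),232,tz-.036))
E
```

```text
hole (array([0.58683814, 0.08733428]), np.float64(0.012928522914278106)) (array([0.586847  , 0.08768336]), np.float64(0.0001352325382393017))
[[304.0, 225.8], [308.0, 222.5], [312.0, 220.1], [316.0, 218.9], [320.0, 218.3], [324.0, 218.8], [328.0, 219.8], [332.0, 222.4]]
nose r11.5 (array([0.58786636, 0.08859821]), np.float64(0.011548374601550154)) (array([0.58782333, 0.08863746]), np.float64(8.849888902205222e-05))
nose r9.5 (array([0.58786678, 0.08769435]), np.float64(0.01167615136796852)) (array([0.5877113 , 0.09010293]), np.float64(0.00027312644390598223))
nose u 319.4171361046361
[0.58737553 0.09263268 0.0518    ]
```

```bash
python3 -m inch '[2.2,-0.11,-0.1,0,0, 2.2,0,0,0.3,0, 2.2,0,0,0,0, 2.2,0,0,0,0]'
python3 - <<'E'
from al import *
s=state();print(s['position'],s['wrist_force'],s['moment']);tz=s['position'][2]
c=get_calibration("wrist");w,dw=snapshot("wrist");cv2.imwrite("pics/wrist6.png",w[:,:,::-1])
w=np.ascontiguousarray(w[:,:,::-1])
for v in range(208,240,4):
    E=edges(w,v,v+1,span=40); print(v,E[:,0].round(1) if len(E) else None)
E=edges(w,212,230,span=40); P=np.array([onz(c,u,v,.036)[:2] for u,v in E]); print("hole",circ(P),circr(P,.0129))
N=nosetop(w,304,336,212,228); print(N.round(1).tolist()[::4])
P=np.array([onz(c,u,v,tz-.0385)[:2] for u,v in N]);print("nose r11.5",circ(P),circr(P,.0115))
E
```

```text
time: 6.0
position: [0.586, 0.085, 0.0844]
tool_rot: [-2.221, -2.221, -0.0]
wrist_force: [-0.5, 0.1, -1.4]
opening: 0.359
[0.58604253 0.0850255  0.08435638] [-0.5475468   0.11122373 -1.43710394] [ 0.01680134 -0.01355235  0.0477869 ]
208 None
212 [312.5 329.7]
216 [306.6 336. ]
220 [303.  339.4]
224 [301.  341.1]
228 [300.2 341.6]
232 [300.5 341.3]
236 [301.2 339.5]
hole (array([0.58684584, 0.08730506]), np.float64(0.012956392920987651)) (array([0.58684427, 0.08739474]), np.float64(8.426359990065864e-05))
[[304.0, 224.7], [308.0, 222.4], [312.0, 220.2], [316.0, 218.9], [320.0, 218.3], [324.0, 218.7], [328.0, 219.8], [332.0, 222.5]]
nose r11.5 (array([0.58616992, 0.08733074]), np.float64(0.011446657651585345)) (array([0.58620489, 0.08726231]), np.float64(8.830203811075664e-05))
```

```bash
python3 -m inch '[2.2,0,0.06,0.3,0, 2.2,0,0,0.3,0, 2.2,0,0,0.2,0, 2.2,0,0,0.15,0, 2.2,0,0,0,0]'
python3 - <<'E'
from al import *
s=state();print(s['position'],s['wrist_force'],s['moment'])
E
```

```text
time: 6.55
position: [0.5865, 0.085, 0.0744]
tool_rot: [-2.221, -2.221, 0.001]
wrist_force: [-0.4, -0.3, -2.8]
opening: 0.361
[0.58645969 0.08499914 0.0744432 ] [-0.35687942 -0.30660638 -2.81201655] [0.02768866 0.02360603 0.0023682 ]
```

```bash
python3 -m inch '[2.2,0,0,0.15,0, 2.2,0,0,0.15,0, 2.2,0,0,0.15,0, 2.2,0,0,0,0]';  python3 - <<'E'
from al import *
s=state();print(s['position'],s['wrist_force'],s['moment'])
E
```

```text
time: 6.95
position: [0.5865, 0.085, 0.0701]
tool_rot: [-2.221, -2.221, 0.001]
wrist_force: [-0.3, 0.1, -2.9]
opening: 0.359
[0.58645982 0.08502838 0.07006112] [-0.29203308  0.06245029 -2.9436459 ] [-0.0128792   0.02986093 -0.00029102]
```

```bash
python3 -m inch '[2.2,0,0,0.2,0, 2.2,0,0,0.2,0, 2.2,0,0,0.2,0, 2.2,0,0,0.2,0, 2.2,0,0,0.2,0, 2.2,0,0,0.2,0, 2.2,0,0,0.2,0, 2.2,0,0,0,0]';  python3 - <<'E'
from al import *
s=state();print(s['position'],s['wrist_force'],s['moment'])
E
```

```text
time: 7.75
position: [0.5865, 0.085, 0.0559]
tool_rot: [-2.221, -2.221, 0.001]
wrist_force: [1.1, 0.0, -2.9]
opening: 0.366
[0.58645255 0.08503567 0.05594318] [ 1.07510092  0.0407478  -2.87515496] [-0.0032064   0.03144455 -0.00494173]
```

Nose fully in without force. Now feeling for the collar stop in 1 mm or smaller steps.

```bash
python3 -m inch '[2.2,0,0,0.1,0, 2.2,0,0,0.1,0, 2.2,0,0,0.05,0, 2.2,0,0,0,0]';  python3 - <<'E'
from al import *
s=state();print(s['position'],s['wrist_force'],s['moment'])
E
python3 -m inch '[2.2,0,0,0.05,0, 2.2,0,0,0.05,0, 2.2,0,0,0,0]'
```

```text
time: 8.15
position: [0.5866, 0.085, 0.0537]
tool_rot: [-2.221, -2.221, 0.0]
wrist_force: [-0.2, 0.2, -2.5]
opening: 0.356
[0.5866026  0.08499502 0.05372183] [-0.19308303  0.23930981 -2.49009105] [ 0.00636848 -0.02094694  0.0160314 ]
time: 8.45
position: [0.5867, 0.0851, 0.0531]
tool_rot: [2.221, 2.221, 0.0]
wrist_force: [-1.0, 0.7, -1.2]
opening: 0.363
```

```bash
python3 -m inch '[2.2,0,0,0.05,0, 2.2,0,0,0,0, 2.2,0,0,0,0]';python3 -m inch '[2.2,0,0,0.05,0, 2.2,0,0,0,0, 2.2,0,0,0,0]'
```

```text
time: 8.75
position: [0.5868, 0.0851, 0.053]
tool_rot: [2.221, 2.221, 0.001]
wrist_force: [-2.5, -0.1, 6.7]
opening: 0.361
time: 9.05
position: [0.5868, 0.0851, 0.053]
tool_rot: [2.221, 2.221, 0.001]
wrist_force: [-3.6, -0.6, 8.4]
opening: 0.364
```

Firm stop at z=0.053, where the collar stop was expected (0.0525; collar dropping in would give 0.0425). I'll look before letting go.

Run:
```python
from al import *
s=state();T=s['position']
ims=[]
for n in("scene","side"):
    x,d=snapshot(n);u,v=[int(k) for k in proj(get_calibration(n),T)]
    ims.append(cv2.resize(x[v-45:v+45,u-50:u+50,::-1],(400,360),interpolation=cv2.INTER_CUBIC))
cv2.imwrite("pics/c7.png",np.hstack(ims))
```

```text
(no output)
```

View pics/c7.png

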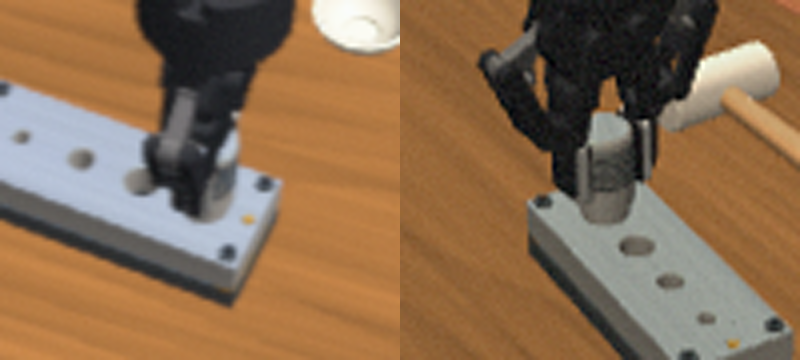

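The collar ring sits on the plate at the 24 mm hole and the punch is upright. Opening slowly, then rising.

```bash
python3 -m inch '[3.4,0,0,0,0, 3.6,0,0,0,0, 4.0,0,0,0,0, 5.0,0,0,0,0, 6.0,0,0,0,0, 7.0,0,0,0,0, 7.0,0,0,0,0, 7.0,0,0,0,0]'
python3 - <<'E'
from al import *
w,d=snapshot("wrist");x,d=snapshot("side")
cv2.imwrite("pics/w8.png",w[:,:,::-1]);
E
```

```text
time: 9.95
position: [0.5867, 0.085, 0.0518]
tool_rot: [-2.221, -2.221, 0.0]
wrist_force: [-0.4, -0.4, 0.1]
opening: 0.823
```

View pics/w8.png

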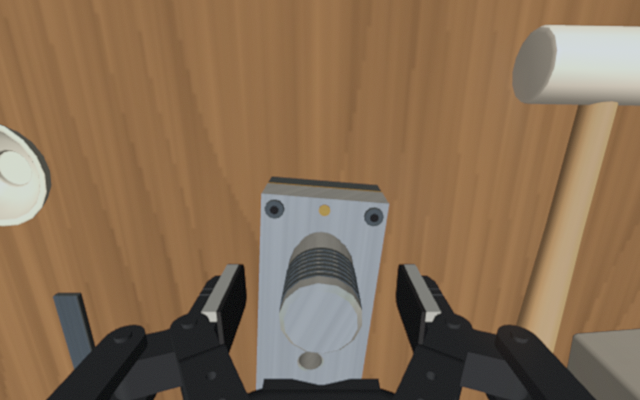

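Released with clear gaps on both sides and the head free at (321,312). Rising straight up.

```bash
python3 -m inch '[7.0,0,0,-0.5,0, 7.0,0,0,-1.5,0, 7.0,0,0,-3,0, 7.0,0,0,-4,0, 7.0,0,0,-4,0, 7.0,0,0,-3,0, 7.0,-2,0,0,0, 7.0,-3,0,0,0, 7.0,0,0,0,0, 7.0,0,0,0,0]'
python3 - <<'E'
from al import *
ims=[]
for n in("scene","side"):
    x,d=snapshot(n);c=get_calibration(n);u,v=[int(k) for k in proj(c,[.587,.087,.07])]
    cv2.imwrite(f"pics/{n}9.png",x[:,:,::-1])
    ims.append(cv2.resize(x[v-45:v+45,u-50:u+50,::-1],(400,360),interpolation=cv2.INTER_CUBIC))
    P=cloud(c,d); 
    for lo,hi in((.085,.1),(.077,.0865)):
        m=(np.hypot(P[...,0]-.587,P[...,1]-.087)<.02)&(P[...,2]>lo)&(P[...,2]<hi);Q=P[m]; print(n,m.sum(),Q.min(0).round(4),Q.max(0).round(4),np.median(Q,0).round(4))
c=get_calibration("wrist");w,d=snapshot("wrist");cv2.imwrite("pics/w9.png",w[:,:,::-1]);P=cloud(c,d)
m=(np.hypot(P[...,0]-.587,P[...,1]-.087)<.02)&(P[...,2]>.086)&(P[...,2]<.1);Q=P[m]
A=np.c_[Q[:,:2]-Q[:,:2].mean(0),np.ones(len(Q))];print("wrist top plane",np.linalg.lstsq(A,Q[:,2],rcond=None)[0],len(Q),Q.min(0),Q.max(0))
cv2.imwrite("pics/c9.png",np.hstack(ims))
E
```

```text
time: 11.05
position: [0.5865, 0.0341, 0.2121]
tool_rot: [2.224, 2.219, 0.0]
wrist_force: [-0.5, 0.5, -0.2]
opening: 0.82
scene 167 [0.5719 0.0694 0.0851] [0.6055 0.0995 0.0949] [0.5903 0.0842 0.0903]
scene 51 [0.581  0.069  0.0776] [0.6059 0.1003 0.0864] [0.6002 0.0891 0.0829]
side 106 [0.5712 0.0684 0.0852] [0.6026 0.0985 0.0916] [0.5855 0.0829 0.0887]
side 64 [0.5704 0.0694 0.0772] [0.5997 0.0935 0.0864] [0.5798 0.0745 0.0818]
wrist top plane [ 0.00768683 -0.00270566  0.09029142] 1276 [0.57155525 0.07158825 0.08624816] [0.6023683  0.10285721 0.09312276]
```

View pics/c9.png

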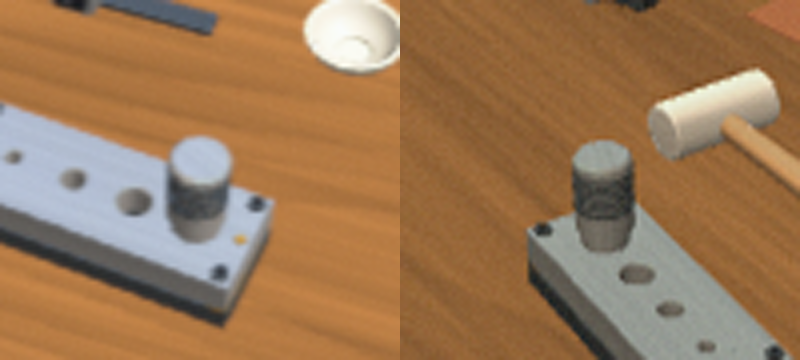

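View pics/scene9.png

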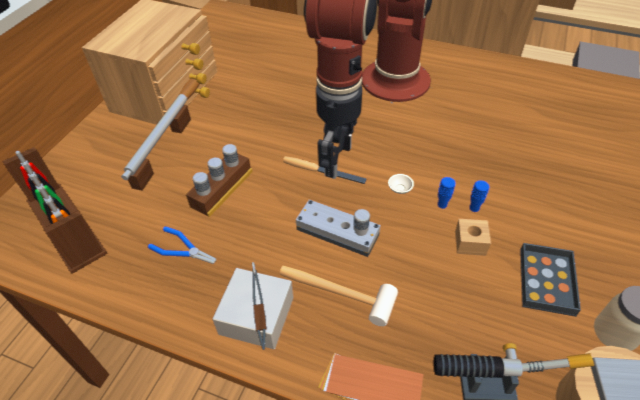

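View pics/w9.png

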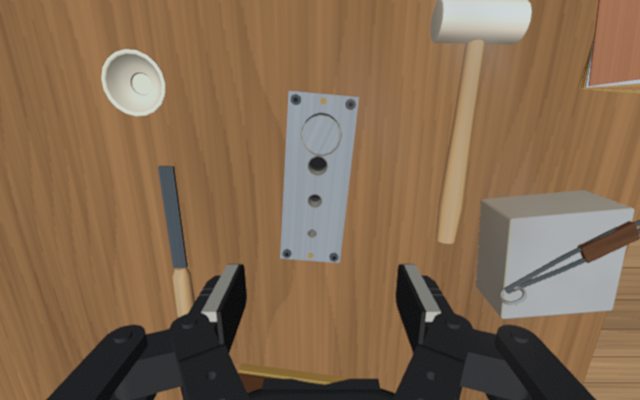

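The punch stands in the 24 mm hole at scene (361,221). Its top is at z≈0.090 (0.091 expected with the collar on the plate) and the top face is level to about 0.5°. Nothing else has moved and the gripper is clear, so I'm handing in.

```bash
python3 -c "
from station import *
print(hand_in(),state()['time'])"
```

```text
the job is handed in; nothing more can be done
the job is handed in; nothing more can be done
```

The lone punch from the pale block is standing in the 24 mm hole of the cutter, the first one I tried, with its collar down on the plate, and I've handed the job in. It is the 23 mm punch, so no other hole needed trying.

- **Fit:** the nose went in with no noticeable force. The collar then stopped the punch with the tool at z = 0.053 m, where 0.0525 was expected. A collar dropping into the hole would have given about 0.0425. The force at the stop was about 8 N.
- **Size check:** before lowering it, the wrist camera gave a nose radius of about 11.5 mm, which matches 23 mm.
- **After letting go:** the top of the head is at z ≈ 0.090 m (0.091 expected) and level to about 0.5°. The gripper was clear and the wrist force near zero.
- **Everything else:** the other punches, the blue look-alikes and the other bench items look unmoved in the last pictures. The clock read about 11 s after the last move.

**Disagreement:** the cameras differed by 2 to 3 mm on where the punch stood. I therefore lined the nose up with the hole in the wrist picture. No other check failed.

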